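Pack the wax pattern boxes into the transit case and lock it

ROBOT

A 6-joint arm with a two-finger parallel gripper is mounted at the origin on a cart in front of the work surface, level with it; the furniture and walls round the work are solid. World frame = base frame: x ahead of the robot, y to its left, z up, the work surface at z = 0. Lengths are in m, angles in rad, forces in N, time in s.
With the tool pointing down it reaches from about 0.325 to 0.9 m from the base axis. Payload 6.1 kg.
Tool frame: the origin (TCP) lies midway between the tips of the shut fingers; the grasp point (between the pads) lies 19 mm behind it; z points along the fingers, y is the line along which they close (so a half turn about z gives the same grasp; the last joint's range is limited). The gripper opens to 85 mm and grips with 20 to 120 N. Pads are 22 mm wide; open, the fingers measure 114 mm over their backs; the gripper's body (76 mm by 85 mm) begins 54 mm behind the grasp point. The pads swing forward as they close: fully open they stand 13 mm farther back than shut.
Start: joints at [1.09, 0.22, 1.526, -0, 1.395, -0.126], TCP at [0.217, 0.586, 0.211] pointing down, gripper open.
Joint ranges: [-2.98, 2.98], [-0.91, 2.08], [0.09, 2.57], [-1.24, 4.39], [0.2, 2.65], [-2.68, 2.68]. Speed limits (rad/s): [2.57, 2.57, 3.01, 3.14, 3.14, 3.14].

INTERFACE

Orientations are given as [roll, pitch, yaw] about the fixed x, y, z axes, in that order (R = Rz(yaw) Ry(pitch) Rx(roll)).
In Python, from plant import movep, move_l, set_joints, gripper_to, hold, inverse_kinematics, observe, get_image, get_calibration, Unreachable, job_done gives the robot as it stands. Calls block until the motion is done:
- movep(position, orientation): joint-space move of the TCP to a pose.
- move_l(position, feed=0.15, rotation=None, max_force=None): straight line of the TCP; rotation=None keeps the orientation; feed is the mean speed in m/s. With max_force (N) it stops when the force on the tool has changed by that much, and returns True; else False.
- set_joints(angles): joint-space move.
- gripper_to(opening, f_grip=None): finger opening in m; f_grip is the grip in N (None keeps the last); returns when the fingers have stopped.
- hold(seconds).
- inverse_kinematics(position, orientation): joint angles nearest the present ones, or None.
- observe(): the state.
- get_image(name): name is "scene" or "top" or "wrist"; returns (picture, depth): 400x640x3 uint8, red, green, blue; 400x640 float32, m along the optical axis (not along the pixel's ray), 0 where there is no reading.
- get_calibration(name): a dict with "intrinsics" (3x3 intrinsics, pixels), "dist_coeffs" ([k1, k2, p1, p2, k3] as OpenCV has them; the pictures are not rectified), "world_from_camera" (4x4, takes a point from camera to world coordinates). Camera axes: x right, y down, z forward; pixel columns grow to the right and rows downward; lengths in m; the calibration is good to about 2 mm. A picture is of the moment at which its call begins: read the wrist's pose just before it. get_calibration takes no time and is no camera call; for the wrist camera it gives the pose at the moment of the call.
A pose or a line that the arm cannot do raises Unreachable and nothing moves.
- job_done(): hands the job in; it is judged then, once.
The state is a dict: "time_s": time; "q": joint angles; "joint_velocities": joint speeds; "joint_torque": joint torques, N m; "eef_pos": TCP position; "tcp_rot": TCP orientation; "ft_force": force on the tool from outside, world axes, zero at the start; "torque": the same for the moment, N m; "opening": finger opening in m; "grasp_force": force on a finger pad.
Only numpy, scipy, OpenCV 4.12 (cv2) and the standard library are available. Lean on these libraries where they do the work, as an engineer would, in place of code of your own. Each camera call takes 0.05 s, during which the arm holds its last target. There are 200 camera calls.

TASK

Pack the waxes for the caster: put the red lid on the open box, keep that box level, stack it and all the other closed boxes squarely in one column on the plinth of the case base, and set the hood down over the column until it sits fully home on the base. Then press each of the hood's two red quarter-turn knobs down and turn it a quarter turn clockwise until it catches, and let go. Leave the other things on the bench where they are.

Things in the scene. Friction and masses are not known exactly. Their poses are not given: they have to be found in the camera images.
- case_base: Grey base of the transit case, fixed to the bench. 100 mm along its x, 196 mm along its y; origin at the centre of its underside, z up. Flat deck at 20 mm; a black plinth in the middle rises to 28 mm (71 x 95 mm, bevelled to 63 x 87 mm at its top). Slots for the hood's studs at y = +74 and -74 mm.
- slot_a (a point): Centre of the slot at y = +74 mm of the base, on the deck: 31 mm long along the base's x, 11 mm wide. The steel plate round it is 6 mm thick, 4 mm within 6 mm of the base's y axis: a crossbar below it turned along y rises 2 mm into this notch.
- slot_b (a point): The same at y = -74 mm of the base.
- plinth_top (a point): Centre of the plinth's top face, 28 mm above the underside of the base. The column stands here, every box with its 60 mm side along the base's x and its 84 mm side along the base's y (either way round).
- hood: Hood of the case (loose, about 0.45 kg), clear walls, aluminium frame, open below. 84 mm along its x, 190 mm along its y; origin at the centre of its bottom rim. Inside 74 x 98 mm, 109 mm high; top plate 109 to 114 mm up. Fits the plinth with 1.5 mm all round, either way round; fully home its rim lies on the deck, origin 20 mm above the base's.
- hood_handle (a point): Middle of the hood's black bar handle, 150 mm above the hood's origin. The bar runs 80 mm along the hood's x, is 12 mm thick along y and 16 mm high; 28 mm free between it and the top plate.
- stud_a_knob (a point): Grip point on the red wing knob of stud a (y = +74 mm of the hood), on its turning axis, 8 mm below the knob's top, 40 mm above the top plate when up. Wing 40 mm long (its x), 10 mm thick, 24 mm high; unlocked it lies along the hood's x. The stud's foot has a crossbar 24 x 6 x 6 mm parallel to the wing, 1.5 mm above the rim when up.
- stud_b_knob (a point): The same for stud b, at y = -74 mm of the hood.
- stud_a (a joint): Depth stud a is pressed, m: 0 up, 0.018 end of travel; spring 2 N at the top, 5 N at 0.015. With the hood home and the wing along the hood's x the crossbar enters the slot; it can turn only when 0.0135 or deeper. Let go after the quarter turn it rises to about 0.0115 and is caught; turned too little it stays near 0.0135, not turned it springs back.
- stud_b (a joint): The same for stud b.
- stud_a_turn (a joint): Turn of stud a, rad: 0 unlocked (wing along the hood's x), grows clockwise seen from above, stop at 1.57 (wing along the hood's y). Turns easily (0.02 N m).
- stud_b_turn (a joint): The same for stud b.
- open_box: Open white pattern box with a green wax model in it: 60 mm along its x, 84 mm along its y, 18 mm high, walls and floor 3 mm; 0.09 kg. Origin at the centre of its underside. With its lid on it is 24 mm high like the others. Keep it level.
- box_lid: Loose red lid of the open box, lying right way up: plate 60 x 84 x 6 mm (x, y, z) above a white step, 50 x 74 x 4 mm, that goes inside the box with 2 mm to spare all round, either way round. Origin at the centre of the step's underside, plate 4 to 10 mm above it; on the box its origin is 14 mm above the box's.
- wax_model: Carved green wax piece, 17 x 33 x 8 mm, lying loose in the open box, where it stays. Origin at the centre of its underside.
- lamp_head (a point): Lowest point of the bench lamp's fixed grey head, which hangs over the left of the bench, 0.49 m above it and higher, about 140 mm along x and 170 mm along y round this point: an obstacle for the arm's wrist, nothing to handle.
- jar: Bystander: open clear acrylic jar with wax chips, 65 mm across, 52 mm high; origin at the centre of its underside.
- magnifier: Bystander: folding loupe, black and white, 29 x 56 x 15 mm; origin at the centre of its underside.
- box_blue: Closed white pattern box with a blue lid, 60 x 84 x 24 mm (x, y, z), 0.11 kg. Origin at the centre of its underside. May be absent (two or three of the three closed boxes are there).
- box_green: Closed white pattern box with a green lid, 60 x 84 x 24 mm (x, y, z), 0.11 kg. Origin at the centre of its underside. May be absent (two or three of the three closed boxes are there).
- box_amber: Closed white pattern box with an orange lid, 60 x 84 x 24 mm (x, y, z), 0.11 kg. Origin at the centre of its underside. May be absent (two or three of the three closed boxes are there).

How it is judged:
By the outcome, as a careful person would: the job done as asked, in the order asked, and still so for the second after the job is handed in, with the robot touching nothing.
Of box_blue, box_green, box_amber only 2 to 3 are there at a start; the rules pass over those that are not, and their reading is None.
At some moment in a run one of hood may be knocked a few centimetres aside while the robot is not near it.
It also fails if it takes over 192 s, if anything falls off the work surface, if the arm or the gripper's body presses on something with over 40 N, if the wrist force passes 120 N, or if a joint passes its speed limit or range.

## Working session

There is one attempt and no reset: what is moved stays moved. The work goes in short steps, each a Python script; the robot and the scene stay as the last script left them, time stands still between calls to the robot, and variables do not carry over. Pictures are saved under pics/ and viewed, at most 14 in all, crops included, and the job is handed in when it is done.

```bash
ls; mkdir -p pics
python3 - <<'E'
from plant import *
import cv2,numpy as np
for n in ("scene","top"):
    im,d=get_image(n); c=get_calibration(n)
    cv2.imwrite(f"pics/{n}0.png",im[:,:,::-1]); np.savez(f"pics/{n}0.npz",im=im,d=d)
    print(n,c["intrinsics"].round(1).tolist() if hasattr(c["intrinsics"],'round') else c["intrinsics"],c["dist_coeffs"],np.round(c["world_from_camera"],3).tolist())
s=observe();print(s["time_s"],s["eef_pos"],s["tcp_rot"])
E
```

```text
pics
scene [[376.6, 0.0, 314.6], [0.0, 376.6, 191.8], [0.0, 0.0, 1.0]] [-0.01582336  0.          0.          0.          0.        ] [[0.602, -0.547, 0.581, 0.009], [-0.798, -0.419, 0.432, -0.384], [0.007, -0.724, -0.689, 0.931], [0.0, 0.0, 0.0, 1.0]]
top [[515.9, 0.0, 320.2], [0.0, 515.9, 203.1], [0.0, 0.0, 1.0]] [0.02406679 0.         0.         0.         0.        ] [[0.025, -0.983, 0.18, 0.299], [-1.0, -0.025, 0.001, 0.025], [0.003, -0.18, -0.984, 1.592], [0.0, 0.0, 0.0, 1.0]]
0.1 [0.21686054 0.58554474 0.21009959] [-3.13982085e+00 -2.07805616e-04  2.78679086e+00]
```

View pics/scene0.png

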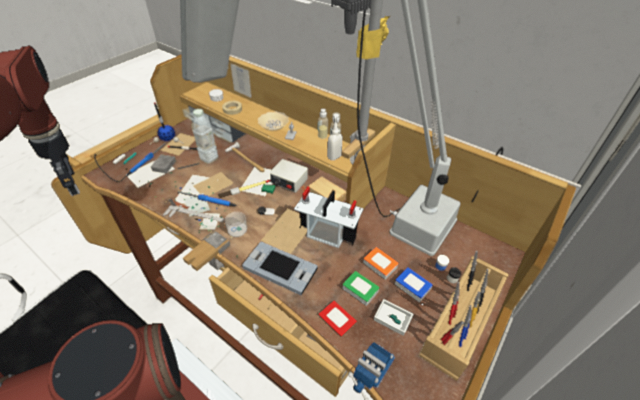

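View pics/top0.png

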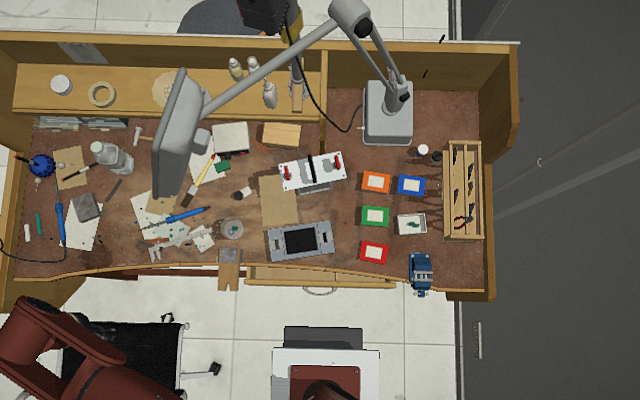

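The scene shows all three closed boxes: amber at top-view pixel (375,182), blue (411,185) and green (375,216). The open box is at (411,224), the red lid at (374,252), the hood at (313,172) and the base at (300,242). Next I'll localise them coarsely from the top view and move the wrist camera over them.

```bash
cat > h.py <<'E'
from plant import *
import cv2,numpy as np
from scipy.spatial.transform import Rotation as R
def cal(n):
    c=get_calibration(n); return np.array(c["intrinsics"],float),np.array(c["dist_coeffs"],float),np.array(c["world_from_camera"],float)
def ray(uv,C):
    K,D,T=C; p=cv2.undistortPoints(np.float64(uv).reshape(-1,1,2),K,D).reshape(-1,2)
    d=np.c_[p,np.ones(len(p))]@T[:3,:3].T; return T[:3,3],d
def onplane(uv,z,C):
    o,d=ray(uv,C); return o+d*((z-o[2])/d[:,2])[:,None]
def proj(X,C):
    K,D,T=C; Ti=np.linalg.inv(T); r=cv2.Rodrigues(Ti[:3,:3])[0]
    return cv2.projectPoints(np.float64(X).reshape(-1,1,3),r,Ti[:3,3],K,D)[0].reshape(-1,2)
def cloud(d,C):
    K,D,T=C; v,u=np.mgrid[0:d.shape[0],0:d.shape[1]]
    p=cv2.undistortPoints(np.c_[u.ravel(),v.ravel()].astype(float).reshape(-1,1,2),K,D).reshape(-1,2)
    X=np.c_[p,np.ones(len(p))]*d.reshape(-1,1); return (X@T[:3,:3].T+T[:3,3]).reshape(*d.shape,3)
HUE={"red":(172,6),"amber":(7,20),"green":(50,85),"blue":(100,125)}
def cmask(im,c,s=130,v=60):
    h=cv2.cvtColor(im,cv2.COLOR_RGB2HSV); a,b=HUE[c]; H=h[...,0]
    m=((H>=a)&(H<=b)) if a<b else ((H>=a)|(H<=b))
    return (m&(h[...,1]>s)&(h[...,2]>v)).astype(np.uint8)
def rect(m,z,C,near=None,rad=0.06):
    """largest blob of the mask (near a world xy) -> centre, long-axis yaw, sides, on the plane z"""
    best=None
    for c in cv2.findContours(m,cv2.RETR_EXTERNAL,cv2.CHAIN_APPROX_NONE)[0]:
        if len(c)<20: continue
        P=onplane(c.reshape(-1,2),z,C)[:,:2].astype(np.float32)
        (x,y),(w,h),a=cv2.minAreaRect(P*1000); x/=1000;y/=1000
        if near is not None and np.hypot(x-near[0],y-near[1])>rad: continue
        if w<h: w,h,a=h,w,a+90
        a=(a+90)%180-90
        if best is None or w*h>best[3]*best[4]: best=(x,y,a if a>0 else a+180,w,h)
    return best
def snap(n,name=None):
    C=cal(n); im,d=get_image(n)
    if name: cv2.imwrite(f"pics/{name}.png",im[:,:,::-1])
    return im,d,C
DOWN=lambda yaw:[np.pi,0,yaw]
E
python3 - <<'E'
from h import *
z=np.load("pics/top0.npz");im,d=z["im"],z["d"];C=cal("top")
for c,h in (("red",.01),("amber",.024),("green",.024),("blue",.024)):
    m=cmask(im,c); m[:,:355]=0; m[:160]=0;m[265:]=0;m[:,430:]=0
    print(c,np.round(rect(m,h,C),3))
X=cloud(d,C)
for n,(u,v) in dict(open=(411,224),base=(301,240),hood=(313,172),jar=(231,230),knob1=(287,172),knob2=(337,160),lamp=(175,130)).items():
    print(n,X[v,u].round(3))
s=observe();W=cal("wrist")[2];T=np.eye(4);T[:3,:3]=R.from_euler("xyz",s["tcp_rot"]).as_matrix();T[:3,3]=s["eef_pos"]
print((np.linalg.inv(T)@W).round(4),cal("wrist")[0])
E
```

```text
red [ 0.441 -0.139 80.641 85.08  61.774]
amber [ 0.66  -0.142 81.77  86.708 62.087]
green [ 0.55  -0.141 86.617 82.741 58.266]
blue [ 0.651 -0.253 83.123 83.969 60.071]
open [ 0.529 -0.255  0.011]
base [0.47  0.083 0.02 ]
hood [0.651 0.05  0.155]
jar [ 0.499  0.303 -0.005]
knob1 [0.648 0.124 0.163]
knob2 [ 0.686 -0.018  0.163]
lamp [0.538 0.244 0.857]
[[-3.000e-04 -9.584e-01 -2.854e-01  7.330e-02]
 [ 1.000e+00 -1.000e-04 -6.000e-04  4.000e-04]
 [ 5.000e-04 -2.854e-01  9.584e-01 -1.629e-01]
 [ 0.000e+00  0.000e+00  0.000e+00  1.000e+00]] [[339.85272213   0.         320.98304865]
 [  0.         339.85272213 203.29715677]
 [  0.           0.           1.        ]]
```

Run:
```python
from h import *
z=np.load("pics/top0.npz");X=cloud(z["d"],cal("top"))
m=(X[...,2]>.35)&(X[...,0]<.85)&(X[...,0]>.2)&(z["d"]>0)
for a in np.arange(.2,.85,.05):
    k=m&(X[...,0]>=a)&(X[...,0]<a+.05)
    if k.sum()>5: print(round(a,2),k.sum(),X[k][:,1].min().round(2),X[k][:,1].max().round(2),X[k][:,2].min().round(2),X[k][:,2].max().round(2))
movep([.2,.38,.21],DOWN(2.6))
movep([.46,-.1,.25],DOWN(1.57))
movep([.56,-.2,.33],DOWN(1.57))
im,d,C=snap("wrist","w1")
print(observe()["time_s"],observe()["q"])
np.savez("pics/w1.npz",im=im,d=d,**dict(K=C[0],D=C[1],T=C[2]))
```

```text
0.2 3641 -0.63 0.62 0.35 0.63
0.25 1945 -0.63 0.61 0.35 0.62
0.3 1026 -0.63 -0.62 0.35 0.53
0.35 1042 -0.63 -0.62 0.35 0.53
0.4 1071 -0.63 -0.62 0.35 0.54
0.45 1271 -0.63 0.39 0.35 0.76
0.5 3861 -0.63 0.38 0.35 0.88
0.55 3267 -0.63 0.32 0.35 0.87
0.6 2873 -0.63 0.25 0.35 0.86
0.65 2297 -0.61 0.13 0.35 0.9
0.7 2102 -0.63 0.05 0.35 0.9
0.75 1717 -0.63 0.06 0.35 0.81
0.8 2982 -0.63 0.19 0.35 0.76
3.6583 [-4.74098919e-01  9.75575790e-02  1.44686830e+00  3.76567256e-04
  1.59979154e+00 -4.74472943e-01]
```

View pics/w1.png

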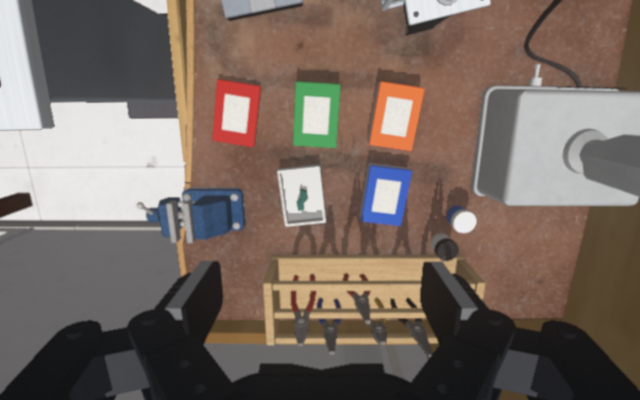

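The wrist view shows red lid (237,113), green (317,115), amber (397,117), open box (302,196) and blue (386,195). I'll compute accurate poses from these, then take a view of the base and hood.

```bash
cat >> h.py <<'E'
def boxes(im,C):
    out={}
    for c,h in (("red",.01),("amber",.024),("green",.024),("blue",.024)):
        out[c]=rect(cmask(im,c),h,C,(.55,-.19),.2)
    return out
E
python3 - <<'E'
from h import *
z=np.load("pics/w1.npz");im=z["im"];C=(z["K"],z["D"],z["T"])
for k,b in boxes(im,C).items(): print(k,np.round(b,4))
h=cv2.cvtColor(im,cv2.COLOR_RGB2HSV);m=((h[...,1]<40)&(h[...,2]>150)).astype(np.uint8)
m=cv2.morphologyEx(m,cv2.MORPH_CLOSE,np.ones((5,5)))
print("open",rect(m,.018,C,(.53,-.255),.05))
movep([.53,.0,.33],DOWN(1.57))
im,d,C=snap("wrist","w2")
np.savez("pics/w2.npz",im=im,d=d,**dict(K=C[0],D=C[1],T=C[2]))
print(observe()["time_s"])
E
```

```text
red [ 0.4402 -0.1401 80.5636 85.0295 60.8575]
amber [ 0.6589 -0.1434 81.8793 85.4007 60.8178]Traceback (most recent call last):
  File "<stdin>", line 3, in <module>
    return _wrapfunc(a, 'round', decimals=decimals, out=out)
    return _wrapit(obj, method, *args, **kwds)
    result = getattr(arr, method)(*args, **kwds)
TypeError: unsupported operand type(s) for *: 'NoneType' and 'float'
```

```bash
sed -i 's/s=130/s=90/' h.py
python3 - <<'E'
from h import *
z=np.load("pics/w1.npz");im=z["im"];C=(z["K"],z["D"],z["T"])
for k,b in boxes(im,C).items(): print(k,None if b is None else np.round(b,4))
print(cv2.cvtColor(im,cv2.COLOR_RGB2HSV)[[90,115,115],[317,300,334]])
h=cv2.cvtColor(im,cv2.COLOR_RGB2HSV);m=((h[...,1]<40)&(h[...,2]>150)).astype(np.uint8)
m=cv2.morphologyEx(m,cv2.MORPH_CLOSE,np.ones((5,5)))
print("open",rect(m,.018,C,(.53,-.255),.05))
movep([.53,.0,.33],DOWN(1.57))
im,d,C=snap("wrist","w2")
np.savez("pics/w2.npz",im=im,d=d,**dict(K=C[0],D=C[1],T=C[2]))
print(observe()["time_s"])
E
```

```text
red [ 0.4401 -0.1399 80.6895 86.3653 62.1962]
amber [ 6.582000e-01 -1.151000e-01  5.595100e+00  3.955069e+02  2.046761e+02]
green [ 0.5512 -0.1416 86.2376 83.4657 58.7495]
blue [ 0.6503 -0.2539 83.0732 84.0621 60.4213]
[[ 66 126 162]
 [ 66 127 163]
 [ 66 125 163]]
open (0.52989111328125, -0.2571475830078125, 96.05453968048096, 86.10462188720703, 62.157554626464844)
4.5333
```

View pics/w2.png

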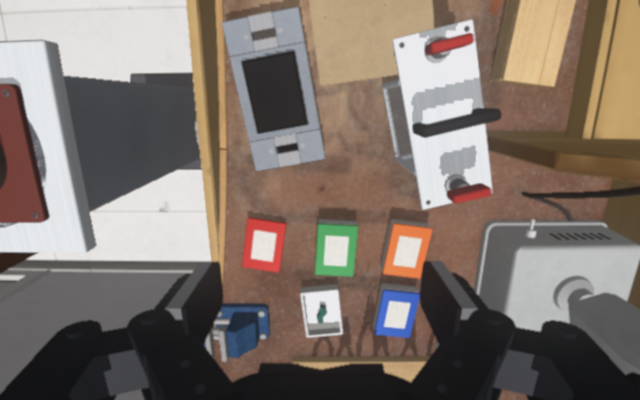

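The second wrist view shows the base at (275,88) with its plinth at (276,93), and the hood at (445,115) with its knobs at (450,43) and (468,193). I'll measure the base and get a tight look at the lid and open box.

Run:
```python
from h import *
z=np.load("pics/w2.npz");im=z["im"];C=(z["K"],z["D"],z["T"])
h=cv2.cvtColor(im,cv2.COLOR_RGB2HSV)
m=(h[...,2]<70).astype(np.uint8)
print("plinth",rect(m,.028,C,(.45,.08),.05))
m=((h[...,1]<70)&(h[...,2]>85)).astype(np.uint8)
m=cv2.morphologyEx(m,cv2.MORPH_OPEN,np.ones((3,3)));print("base",rect(m,.02,C,(.45,.08),.05))
print(h[[40,88,160,93],[250,310,265,276]])
movep([.485,-.19,.22],DOWN(1.57))
im,d,C=snap("wrist","w3"); np.savez("pics/w3.npz",im=im,d=d,**dict(K=C[0],D=C[1],T=C[2]))
print("red",rect(cmask(im,"red"),.01,C,(.44,-.14),.05))
h=cv2.cvtColor(im,cv2.COLOR_RGB2HSV)
for vv in (130,150,170):
    m=((h[...,1]<40)&(h[...,2]>vv)).astype(np.uint8);m=cv2.morphologyEx(m,cv2.MORPH_CLOSE,np.ones((5,5)))
    print("open",rect(m,.018,C,(.53,-.255),.05))
```

```text
plinth (0.46902426147460935, 0.08441619110107422, 100.05812358856201, 92.3001480102539, 67.97958374023438)
base (0.468906982421875, 0.0841490478515625, 99.30238914489746, 200.20875549316406, 104.78233337402344)
[[108  20 167]
 [111  20 163]
 [108  20 169]
 [  0  11  45]]
red (0.440158203125, -0.13979270935058594, 80.57304382324219, 85.89057922363281, 61.29635238647461)
open (0.5299876098632812, -0.2569666748046875, 96.4128909111023, 86.38970947265625, 62.28614044189453)
open (0.5301159057617187, -0.25718222045898437, 95.83460998535156, 85.87342071533203, 61.61876678466797)
open (0.530080810546875, -0.2572273559570312, 95.9727988243103, 84.9468002319336, 61.20671844482422)
```

View pics/w3.png

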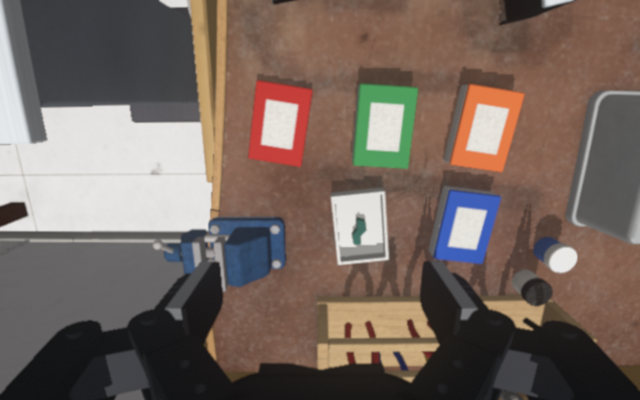

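Run:
```python
from h import *
y=np.radians(80.57)
movep([.4401,-.1398,.08],DOWN(y)); gripper_to(.070,f_grip=25)
print(observe()["opening"])
t=move_l([.4401,-.1398,-.012],feed=.04,max_force=4); s=observe(); print(t,s["eef_pos"],s["ft_force"])
z0=s["eef_pos"][2]
if t:
    move_l([.4401,-.1398,z0+.0025],feed=.03); gripper_to(.05); s=observe(); print(s["opening"],s["grasp_force"],s["eef_pos"],s["ft_force"])
    move_l([.4401,-.1398,.09],feed=.1); s=observe(); print(s["opening"],s["grasp_force"],s["time_s"])
    im,d,C=snap("wrist","w4")
```

```text
0.06977100239724716
False [ 0.44023401 -0.13985822 -0.01183997] [-0.06401624  0.61750199  1.06027924]
```

Run:
```python
from h import *
x,yy=.4401,-.1398
t=move_l([x,yy,-.02],feed=.02,max_force=4); s=observe(); print(t,s["eef_pos"],s["ft_force"])
z0=s["eef_pos"][2]
move_l([x,yy,z0+.003],feed=.03); gripper_to(.05); s=observe(); print(s["opening"],s["grasp_force"],s["eef_pos"],s["ft_force"])
move_l([x,yy,.09],feed=.1); s=observe(); print(s["opening"],s["grasp_force"],s["time_s"])
im,d,C=snap("wrist","w4")
```

```text
False [ 0.43996997 -0.13972995 -0.02017171] [-1.2528544   1.37366728  0.23054038]
0.057850986865888084 25.46578198671341 [ 0.44034117 -0.13993367 -0.01655082] [-2.59986394  0.1040504   6.44450412]
0.05800207584434431 26.856340169906616 11.2083
```

View pics/w4.png

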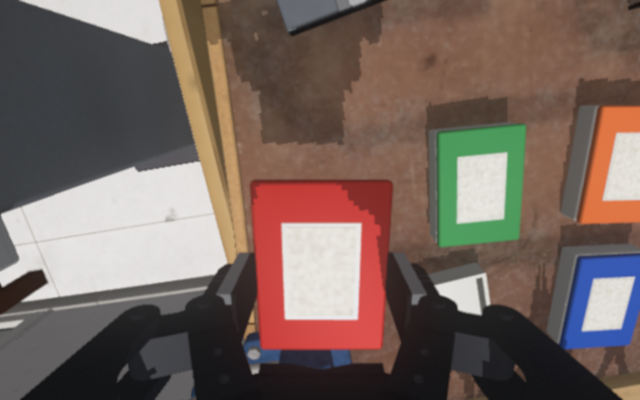

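The lid is gripped and spans (250–392, 180–350) in this view. I'll measure its pose in the hand.

Run:
```python
from h import *
im,d,C=snap("wrist"); s=observe()
m=cmask(im,"red",s=150); X=cloud(d,C)
k=(cv2.erode(m,np.ones((7,7)))>0)&(d>0); P=X[k]; P=P[abs(P[:,2]-np.median(P[:,2]))<.01]
A=np.c_[P[:,:2]-P[:,:2].mean(0),np.ones(len(P))];c=np.linalg.lstsq(A,P[:,2],rcond=None)[0]
print("plane slope,z",c, s["eef_pos"],s["tcp_rot"])
print(rect(m,c[2],C,(.44,-.14),.08))
```

```text
plane slope,z [-0.00356035  0.0014752   0.11573501] [ 0.43949957 -0.13950982  0.08916616] [-3.14001212e+00 -4.59903562e-04  1.40624934e+00]
(0.43907794189453125, -0.13872053527832032, 80.67402648925781, 83.73185729980469, 59.07640075683594)
```

Run:
```python
from h import *
x,yy,a=.5303,-.2576,np.radians(95.9)
movep([x,yy,.09],DOWN(a))
move_l([x,yy,.010],feed=.08)
hold(.3)
t=move_l([x,yy,.0],feed=.015,max_force=3); s=observe(); print(t,s["eef_pos"],s["ft_force"],s["time_s"])
gripper_to(.068); hold(.2)
move_l([x,yy,.10],feed=.12)
movep([x,yy+.02,.12],DOWN(a))
im,d,C=snap("wrist","w5"); X=cloud(d,C)
m=cmask(im,"red",s=150); k=(cv2.erode(m,np.ones((7,7)))>0)&(d>0); P=X[k]; P=P[abs(P[:,2]-np.median(P[:,2]))<.01]
A=np.c_[P[:,:2]-P[:,:2].mean(0),np.ones(len(P))];c=np.linalg.lstsq(A,P[:,2],rcond=None)[0]
print(c,rect(m,c[2],C,(x,yy),.08))
```

```text
False [ 5.30350203e-01 -2.57658769e-01  3.58925526e-05] [-0.35855687 -0.40875891 -0.85357768] 14.2167
[-0.00158008 -0.00044875  0.02417933] (0.5298294677734375, -0.25722695922851563, 95.95863342285156, 82.37629699707031, 59.398616790771484)
```

View pics/w5.png

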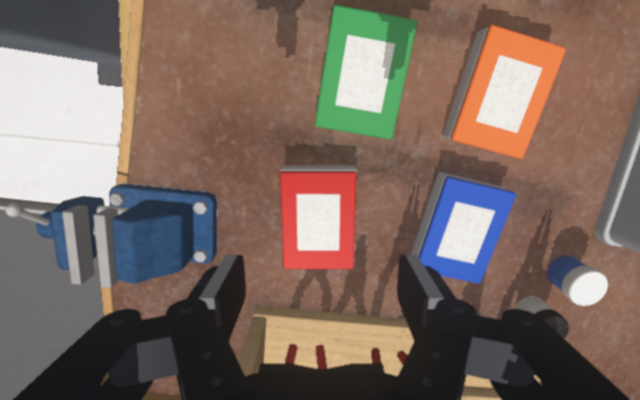

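Lid is home: top at 24.2 mm and level. Next I'll refine the base pose from two wrist yaws.

```bash
cat >> h.py <<'E'
def basemeas(im,C):
    h=cv2.cvtColor(im,cv2.COLOR_RGB2HSV)
    m=(h[...,2]<70).astype(np.uint8); p=rect(m,.026,C,(.469,.084),.03)
    m=((h[...,1]<60)&(h[...,2]>90)&(h[...,0]>85)&(h[...,0]<130)).astype(np.uint8)
    m=cv2.morphologyEx(m,cv2.MORPH_OPEN,np.ones((3,3))); return p,rect(m,.02,C,(.469,.084),.03)
E
python3 - <<'E'
from h import *
for i,(p,a) in enumerate((([.46,.06,.25],1.74),([.44,.085,.25],.17))):
    movep(p,DOWN(a)); im,d,C=snap("wrist",f"b{i}")
    X=cloud(d,C)
    for r in basemeas(im,C): print(r)
    uv=proj([[.469,.084,.028]],C)[0].astype(int); print(uv,X[uv[1],uv[0]])
print(observe()["time_s"])
cv2.imwrite("pics/b.png",np.hstack([cv2.imread("pics/b0.png"),cv2.imread("pics/b1.png")])[:,::2][::2])
E
```

```text
(0.46837481689453125, 0.08494609832763672, 100.1905460357666, 92.50863647460938, 68.06747436523438)
(0.46823876953125, 0.08456549072265625, 100.03999328613281, 193.9055633544922, 98.26284790039062)
[333 148] [0.46858929 0.08463523 0.02873371]
(0.46896905517578125, 0.0846790771484375, 99.81169128417969, 92.83316040039062, 68.41574096679688)
(0.46891656494140627, 0.0843201904296875, 100.17708683013916, 194.73106384277344, 98.41410827636719)
[326 142] [0.46967543 0.08466666 0.02978059]
18.7583
```

View pics/b.png

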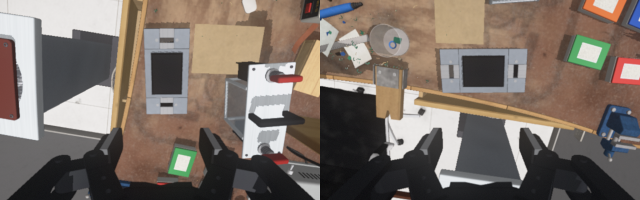

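The two views agree: base at (0.4687, 0.0845), yaw 100.07°. I'll place the lidded box first and check it.

```bash
cat >> h.py <<'E'
BX,BY,BA=.4687,.0845,np.radians(100.07)
ZG=-.012
def pick(x,y,deg):
    a=np.radians(deg)
    movep([x,y,.12],DOWN(a)); gripper_to(.074,f_grip=30)
    t=move_l([x,y,ZG],feed=.12,max_force=8); print("down",t)
    gripper_to(.05); s=observe(); print("grip",s["opening"],s["grasp_force"])
    move_l([x,y,.14],feed=.15)
    movep([.48,-.1,.19],DOWN((a+BA)/2))
def place(i,off=(0,0)):
    x,y=BX+off[0],BY+off[1]; z=.028+.024*i+ZG
    movep([x,y,max(z+.03,.06)],DOWN(BA)); move_l([x,y,z+.006],feed=.1); hold(.3)
    t=move_l([x,y,z-.004],feed=.015,max_force=3); s=observe(); print("place",i,t,s["eef_pos"],"nom",z)
    gripper_to(.074); move_l([x,y,z+.08],feed=.15)
    print("t",observe()["time_s"])
def top(c,z):
    im,d,C=snap("wrist"); m=cmask(im,c,s=110); X=cloud(d,C)
    k=(cv2.erode(m,np.ones((5,5)))>0)&(d>0)&(np.hypot(X[...,0]-BX,X[...,1]-BY)<.06); P=X[k]
    A=np.c_[P[:,:2]-P[:,:2].mean(0),np.ones(len(P))];f=np.linalg.lstsq(A,P[:,2],rcond=None)[0]
    r=rect(m,z,C,(BX,BY),.04); print("top",f.round(4),np.round(r,4)); return r
E
python3 - <<'E'
from h import *
pick(.5300,-.2573,95.9)
s=observe(); im,d,C=snap("wrist"); r=rect(cmask(im,"red",s=150),s["eef_pos"][2]+.036,C,s["eef_pos"][:2],.08)
print("in hand",np.round(r,4),s["eef_pos"],s["opening"])
place(0); top("red",.052)
E
```

```text
down False
grip 0.05898256473940475 33.57914373278618
in hand [ 0.4796 -0.0988 97.9515 82.6919 58.5652] [ 0.48012205 -0.10031837  0.18967709] 0.05901029774891033
place 0 True [0.46884163 0.08455208 0.01727561] nom 0.016
t 27.4333
top [-0.0019 -0.0004  0.0522] [4.684000e-01 8.520000e-02 1.000915e+02 8.234400e+01 6.023750e+01]
```

Run:
```python
from h import *
for i,(c,p) in enumerate((("green",(.5512,-.1416,86.2)),("amber",(.6589,-.1434,81.9))),1):
    pick(*p); 
    if observe()["opening"]<.056: print("MISSED"); break
    place(i); r=top(c,.052+.024*i)
    if np.hypot(r[0]-BX,r[1]-BY)>.004: print("OFF"); break
```

```text
down False
grip 0.05883109986338053 33.34316790103912
place 1 True [0.46888379 0.084569   0.0412111 ] nom 0.04000000000000001
t 34.8167
top [-0.0014 -0.0007  0.0762] [4.682000e-01 8.490000e-02 1.002395e+02 8.301820e+01 5.792490e+01]
down False
grip 0.05889422598425656 33.60820412635803
place 2 True [0.46889957 0.08458682 0.06544668] nom 0.064
t 42.6333
top [-0.0017 -0.0007  0.1001] [4.682000e-01 8.560000e-02 1.000898e+02 8.291180e+01 5.895560e+01]
```

Run:
```python
from h import *
pick(.6503,-.2539,83.1); print(observe()["opening"])
place(3); top("blue",.124)
movep([.6,.0,.34],DOWN(1.75))
im,d,C=snap("wrist","w6"); np.savez("pics/w6.npz",im=im,d=d,**dict(K=C[0],D=C[1],T=C[2]))
m=cmask(im,"red",s=130)
n,l,st,ce=cv2.connectedComponentsWithStats(m)
for i in range(1,n):
    if st[i,4]>30: print(ce[i],st[i,4],onplane([ce[i]],.162,C))
X=cloud(d,C); k=(abs(X[...,2]-.114)<.008)&(d>0)&(X[...,0]>.54)&(abs(X[...,1]-.05)<.2); 
print(X[k].mean(0), cv2.minAreaRect((X[k][:,:2]*1000).astype(np.float32)))
```

```text
down False
grip 0.05937751655855309 33.36425185203552
0.05857118263323354
place 3 True [0.46889661 0.08457834 0.08953413] nom 0.08800000000000001
t 50.8583
top [-0.0016 -0.0004  0.1242] [4.68300e-01 8.50000e-02 9.99648e+01 8.29774e+01 5.89177e+01]
[366.65422886  48.21393035] 402 [[0.617698   0.12760929 0.162     ]]
[372.78656126 199.42687747] 253 [[ 0.65493174 -0.01312861  0.162     ]]
[0.77460493 0.08951075 0.11547005] ((796.8826293945312, 9.937896728515625), (370.431884765625, 401.51068115234375), 14.82552719116211)
```

View pics/w6.png

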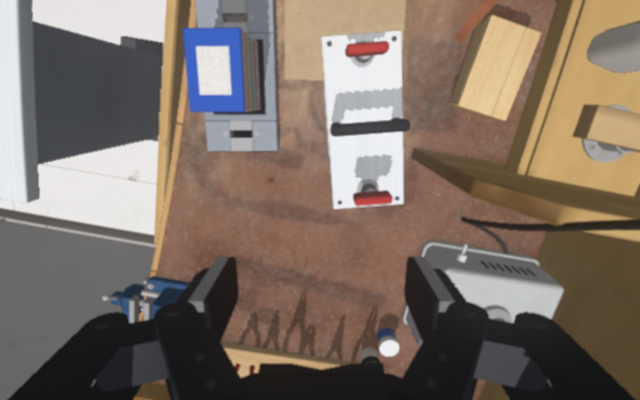

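The hood has been knocked about 3 cm in −x. Its knobs are now at (366,48) and (373,199) and the handle at (370,127). I'll measure its top plate and handle from closer above.

```bash
cat >> h.py <<'E'
def hood(im,C,near,zb=0.,dz=0):
    h=cv2.cvtColor(im,cv2.COLOR_RGB2HSV)
    m=((h[...,1]<35)&(h[...,2]>140)).astype(np.uint8)|cmask(im,"red",s=130)
    m=cv2.morphologyEx(m,cv2.MORPH_OPEN,np.ones((3,3)))
    m=cv2.morphologyEx(m,cv2.MORPH_CLOSE,np.ones((25,25)))
    b=(h[...,2]<55).astype(np.uint8)
    return rect(m,.114+zb+dz,C,near,.05),rect(b,.158+zb+dz,C,near,.03)
E
python3 - <<'E'
from h import *
z=np.load("pics/w6.npz");im=z["im"];C=(z["K"],z["D"],z["T"])
for r in hood(im,C,(.636,.057)): print(r)
for i,(p,a) in enumerate((([.65,.03,.34],1.83),([.61,.057,.34],.26))):
    movep(p,DOWN(a)); im,d,C=snap("wrist",f"hd{i}")
    for r in hood(im,C,(.636,.057)): print(r)
    q=[]
    n,l,st,ce=cv2.connectedComponentsWithStats(cmask(im,"red",s=130))
    for k in range(1,n):
        w=onplane([ce[k]],.162,C)[0]
        if st[k,4]>60: print("knob",w,st[k,4])
print(observe()["time_s"],observe()["q"])
cv2.imwrite("pics/hd.png",np.hstack([cv2.imread("pics/hd0.png"),cv2.imread("pics/hd1.png")])[:,::2][::2])
E
```

```text
(0.636479736328125, 0.05684285354614258, 104.590012550354, 190.56138610839844, 85.82008361816406)
None
(0.6370958251953125, 0.057201171875, 104.77448272705078, 189.79286193847656, 85.24845123291016)
None
knob [0.61853295 0.1282464  0.162     ] 360
knob [ 0.65545369 -0.01352924  0.162     ] 293
(0.6374616088867188, 0.05725691604614258, 104.90176200866699, 190.74400329589844, 84.81156921386719)
None
knob [0.7220524  0.21852654 0.162     ] 67
knob [0.62024226 0.12773436 0.162     ] 338
knob [ 0.6566464 -0.0130852  0.162    ] 280
knob [ 0.5693026  -0.30494443  0.162     ] 101
knob [ 0.55131941 -0.30492751  0.162     ] 88
53.7583 [-3.58746471e-02  1.40646684e-01  1.37909011e+00 -6.11182135e-05
  1.62161800e+00  1.27458251e+00]
```

View pics/hd.png

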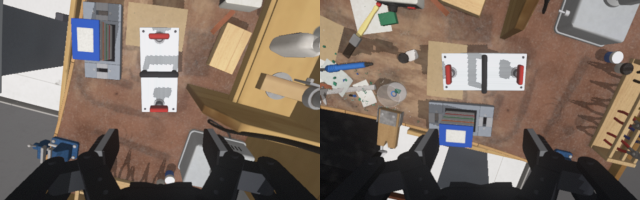

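Run:
```python
from h import *
x,y,a=.6372,.0572,np.radians(194.8)
movep([x,y,.23],DOWN(a)); gripper_to(.040,f_grip=80)
t=move_l([x,y,.131],feed=.08,max_force=8); print("down",t,observe()["eef_pos"])
gripper_to(.0); s=observe(); print("grip",s["opening"],s["grasp_force"],s["eef_pos"],s["ft_force"])
move_l([x,y,.150],feed=.05); s=observe(); print(s["opening"],s["ft_force"])
move_l([x,y,.285],feed=.12); s=observe(); print(s["opening"],s["ft_force"],s["time_s"])
im,d,C=snap("wrist","w7"); np.savez("pics/w7.npz",im=im,d=d,**dict(K=C[0],D=C[1],T=C[2]))
X=cloud(d,C); print(s["eef_pos"])
k=(abs(X[...,2]-(.285-.131+.114))<.012)&(d>0)&(np.hypot(X[...,0]-x,X[...,1]-y)<.11); P=X[k]
A=np.c_[P[:,:2]-[x,y],np.ones(len(P))];print(np.linalg.lstsq(A,P[:,2],rcond=None)[0],len(P), "expect",.285-.017)
```

```text
down False [0.63776942 0.0571712  0.13186751]
grip 0.008632278962837497 78.47461223602295 [0.63764448 0.0568516  0.13174307] [-0.84762936 -1.30309435  2.77348283]
0.008606771610850035 [ 0.21248336  1.05786178 -4.1398514 ]
0.008906248765002286 [-0.80145144  0.70700535 -5.18327   ] 60.4083
[0.63660987 0.05723918 0.28360816]
[-0.00166017 -0.0009683   0.26611695] 34321 expect 0.26799999999999996
```

View pics/w7.png

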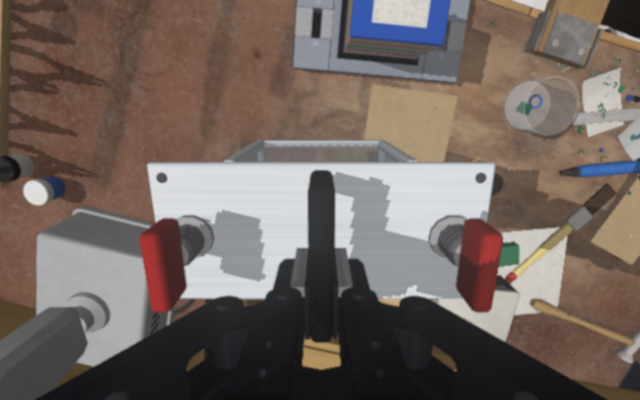

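Run:
```python
from h import *
x,y,a=BX,.0842,BA+np.pi/2
move_l([x,y,.290],feed=.12,rotation=DOWN(a)); hold(.3); s=observe(); print(s["eef_pos"],s["tcp_rot"],s["ft_force"])
t=move_l([x,y,.167],feed=.06,max_force=6); s=observe(); print(t,s["eef_pos"],s["ft_force"])
if not t:
    hold(.3)
    t=move_l([x,y,.1495],feed=.012,max_force=5); s=observe(); print(t,s["eef_pos"],s["ft_force"],s["torque"],s["time_s"])
```

```text
[0.46884721 0.08415269 0.2898393 ] [ 3.14153421e+00 -2.93205651e-04 -2.96589160e+00] [-0.26234106  0.24108257 -4.17480138]
False [0.46893099 0.08421917 0.16732741] [-0.04083675  0.0216402  -4.04667064]
True [0.46850155 0.08394717 0.15169668] [-0.39209503  0.57250558  6.82878771] [-0.12192052  0.05130401 -0.00182608] 65.9833
```

Run:
```python
from h import *
gripper_to(.040); move_l([BX,BY,.25],feed=.12); 
movep([BX+.05,BY-.0,.30],DOWN(BA+np.pi/2))
im,d,C=snap("wrist","w8"); X=cloud(d,C)
k=(abs(X[...,2]-.134)<.012)&(d>0)&(np.hypot(X[...,0]-BX,X[...,1]-BY)<.1); P=X[k]
A=np.c_[P[:,:2]-[BX,BY],np.ones(len(P))];print(np.linalg.lstsq(A,P[:,2],rcond=None)[0],len(P))
print(hood(im,C,(BX,BY),.02))
n,l,st,ce=cv2.connectedComponentsWithStats(cmask(im,"red",s=130))
for k in range(1,n):
    if st[k,4]>60: print("knob",onplane([ce[k]],.182,C)[0],st[k,4])
for sg in (1,-1): print("exp",BX-sg*.074*np.sin(BA-np.pi/2),BY+sg*.074*np.cos(BA-np.pi/2))
print(observe()["time_s"])
```

```text
[-0.00044619  0.00039947  0.13421417] 14676
(None, None)
knob [0.48001838 0.012234   0.182     ] 452
knob [0.45454131 0.15539066 0.182     ] 532
exp 0.4557610099111389 0.15736002014466063
exp 0.48163899008886113 0.011639979855339377
67.8
```

View pics/w8.png

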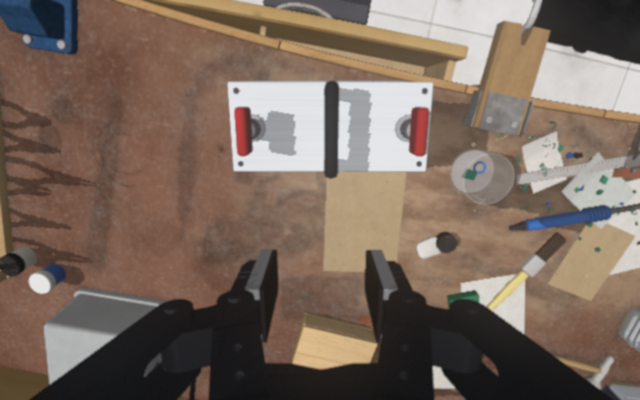

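Hood is home: plate at 134.2 mm, level. Knobs show at (243,131) and (418,131). Locking knob b first.

```bash
cat >> h.py <<'E'
def lock(sg):
    x=.4689-sg*.074*np.sin(BA-np.pi/2); y=.0840+sg*.074*np.cos(BA-np.pi/2)
    movep([x,y,.23],DOWN(BA+np.pi/2)); gripper_to(.032,f_grip=40)
    print("down",move_l([x,y,.158],feed=.08,max_force=6))
    gripper_to(0); s=observe(); print("grip",s["opening"],s["grasp_force"],s["eef_pos"])
    t=move_l([x,y,.1415],feed=.03,max_force=20); s=observe(); print("press",t,s["eef_pos"],s["ft_force"])
    q=np.array(s["q"]); q[5]+=1.59; set_joints(list(q)); hold(.3)
    s=observe(); print("turned",s["eef_pos"],s["tcp_rot"][2],s["ft_force"],s["torque"],s["opening"])
    gripper_to(.034); move_l([x,y,.23],feed=.12); print(observe()["time_s"])
E
python3 - <<'E'
from h import *
lock(-1)
movep([BX+.05,BY,.30],DOWN(BA+np.pi/2))
im,d,C=snap("wrist","w9"); X=cloud(d,C)
n,l,st,ce=cv2.connectedComponentsWithStats(cmask(im,"red",s=130))
for k in range(1,n):
    if st[k,4]>60: print("knob",ce[k],np.percentile(X[(l==k)&(d>0)][:,2],[50,95]),st[k])
E
```

```text
down False
grip 0.007795888939495449 39.04007613658905 [0.48229537 0.01118073 0.15863459]
press False [0.48222924 0.01116594 0.1418147 ] [0.35104712 0.63405701 4.96616438]
turned [0.48176603 0.01045728 0.14184027] 1.7275823428520736 [-0.80944658 -2.45815515  4.5827952 ] [-0.29470042  0.25761317  0.13823979] 0.007747159649815511
73.6
knob [419.91509434 131.96226415] [0.18168811 0.1830404 ] [413 110  15  46 530]
knob [242.82236842 131.32675439] [0.17041354 0.17164274] [221 126  45  12 456]
```

View pics/w9.png

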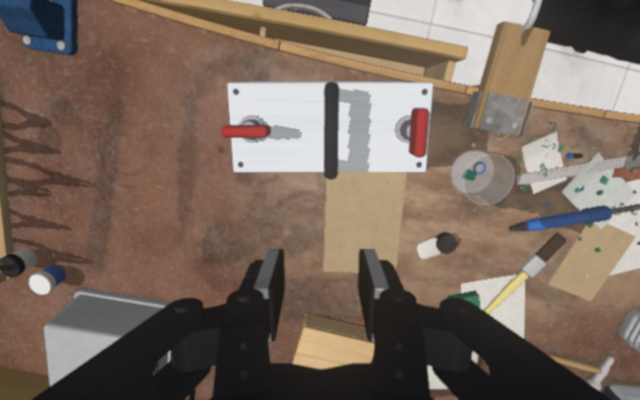

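Knob b is turned and 11.4 mm down, so it's caught. Now knob a.

Run:
```python
from h import *
lock(1)
movep([BX+.05,BY,.30],DOWN(BA+np.pi/2))
im,d,C=snap("wrist","w10"); X=cloud(d,C)
n,l,st,ce=cv2.connectedComponentsWithStats(cmask(im,"red",s=130))
for k in range(1,n):
    if st[k,4]>60: print("knob",ce[k],np.percentile(X[(l==k)&(d>0)][:,2],[50,95]),st[k])
k=(abs(X[...,2]-.134)<.012)&(d>0)&(np.hypot(X[...,0]-BX,X[...,1]-BY)<.1); P=X[k]
A=np.c_[P[:,:2]-[BX,BY],np.ones(len(P))];print(np.linalg.lstsq(A,P[:,2],rcond=None)[0])
```

```text
down False
grip 0.007890836608653409 39.04112935066223 [0.45641815 0.15696072 0.15864043]
press False [0.45638058 0.15696382 0.14185395] [1.04964603 1.40422617 4.57895672]
turned [0.45599019 0.15638256 0.1418346 ] 1.727719032234381 [-1.53931263 -1.48572135  6.02108066] [-0.3689275   0.15839703  0.11651956] 0.008064042305365894
80.7417
knob [243.17532468 130.92424242] [0.17031666 0.17161006] [221 126  45  11 462]
knob [416.94310722 131.21444201] [0.17031096 0.17160031] [394 126  46  11 457]
[-0.00027108  0.00036127  0.13426258]
```

View pics/w10.png

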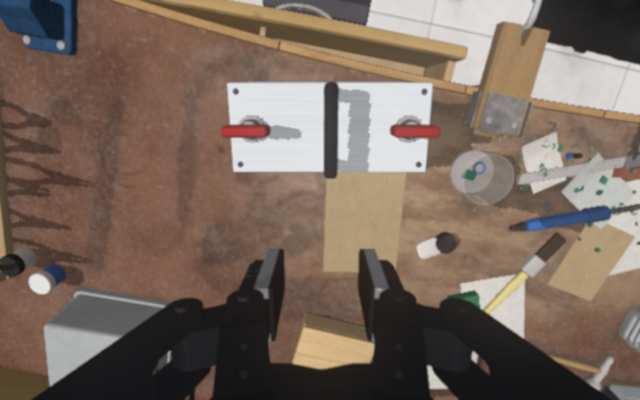

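Both knobs lie along the hood's y at the caught depth, (243,131) and (417,131), and the hood is home and level.

```bash
python3 -c "
from plant import *
hold(.5); print(job_done())"
```

```text
the job is handed in; nothing more can be done
None
```

The job is handed in after about 81 s of robot time: the red lid is on the open box, all four boxes are stacked squarely on the plinth, the hood is fully home and level, and both knobs are turned, caught and let go.

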